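# Open the orange stock bin for the stock camera

### The job

The stock camera needs a look into the small-parts bin with the orange lid. Press that bin's lever all the way down with the fingers, keep it pressed so that the lid stays fully raised for three seconds, then let go so that the lid closes again. Leave the lids of the other two bins shut.

Things in the scene. Friction and masses are not known exactly. Their poses are not given: they have to be found in the camera images.
- orange_lever: Orange lever pad, 60 (y) x 40 (x) x 6 mm, 73 mm in front of its bin. Origin: middle of its upper face, 104 mm above the bench when released. x points to the bin (dipping 0.2 rad when released), y along the level pivot, 95 mm from the origin along x. Pressed home (5 to 10 N, springs back, firm stop) the pad is 38 mm lower, straight below, tilted 0.2 rad the other way.
- orange_lid (a joint): Orange lid, 168 x 148 mm, hinged on the far rim of a fixed grey bin (160 deep, 140 wide, 126 mm high shut), front roughly towards the robot, any of three places in a row about 270 mm apart. 0 rad shut, 1.0 fully raised, in proportion to its lever's travel; it sinks shut by itself in about a second when the lever is let go.
- blue_lid (a joint): Blue lid of another bin of the same shape, with a blue lever: 0 rad shut, 1.0 fully raised.
- white_lid (a joint): White lid of the third bin of the same shape, with a white lever: 0 rad shut, 1.0 fully raised.

How it is judged:
By the outcome, as a careful person would: the job done as asked, in the order asked, and still so for the second after the job is handed in, with the robot touching nothing.
It also fails if it takes over 35 s, if anything falls off the work surface, if the arm or the gripper's body presses on something with over 40 N, if the wrist force passes 120 N, or if a joint passes its speed limit or range.

### The arm

A 6-joint arm with a two-finger parallel gripper is mounted at the origin on the work surface. World frame = base frame: x ahead of the robot, y to its left, z up, the work surface at z = 0. Lengths are in mm, angles in degrees, forces in N, time in s.
With the tool pointing down it reaches from about 300 to 850 mm from the base axis. Payload 4.2 kg.
Tool frame: the origin (TCP) lies on the centre line of the jaws, within the pads' length; the fingertips stand env.nose_length ahead of it and the grasp point (between the pads) lies 2 mm behind it (env.nose_length is the distance from the TCP to the fingertips, in mm); z points along the fingers, y is the direction in which the jaws open and shut (so a half turn about z gives the same grasp; the last joint's range is limited). The gripper opens to 91 mm and grips with 3 to 60 N. Pads are 32 mm wide; open, the fingers measure 118 mm over their backs; the gripper's body (76 mm by 178 mm) begins 60 mm behind the grasp point.
Start: joints at [-64.458, 18.312, 89.639, -0, 72.044, -1.146], TCP at [258.259, -513.754, 230.976] pointing down, gripper open.
Joint ranges: [-177.97, 177.97], [-48.28, 115.42], [12.27, 149.76], [-77.06, 257.06], [2.81, 150.46], [-146.56, 146.56]. Speed limits (degrees/s): [147.25, 147.25, 180, 180, 180, 180].

### API

Orientations are given as [roll, pitch, yaw] about the fixed x, y, z axes, in that order (R = Rz(yaw) Ry(pitch) Rx(roll)).
In Python, from workcell import env gives the robot as it stands. The module is installed in compiled form; this text tells all that it offers.
- The arm moves only by the tool jog_arm, never from a script. Its argument "deltas" is a list that holds one entry, the list of rows, each a list of 5 numbers: the shift along the tool's x, y, z in m, then the turn about the tool's z in degrees, then the finger opening in m, from 0 to 0.0912. A call has 1 to 20 rows; each row is the pose to reach, as a shift and turn from the pose commanded when the call began, along the tool's axes at that moment; what a row does not reach only later rows make up. A row lasts 1/12 s, in which the tool goes at most 41.7 mm and 7.16 degrees, less where a joint would pass 70% of its speed; a pose out of reach is approached as far as the arm can. A call with a gripper value outside its range is refused whole. The fingers move at their own pace and stop on an object; "grip_force" is the grip in N (left out, the last holds). Time passes only in rows, so rows that repeat a pose let the fingers close. It gives the time, the measured TCP pose, the force and the opening at its end, in the units of the state.
- env.state(): the state, without advancing time (a new reading comes with each control period).
- env.grab_frame(name): name is "scene" or "top" or "wrist"; returns the picture (480x640x3 uint8, red, green, blue); there is no depth.
- env.camera_params(name): a dict with "fx", "fy", "cx", "cy" (pixels), "xyz" and "orientation" of the camera in the world. Camera axes: x right, y down, z forward; pixel columns grow to the right and rows downward; lengths in mm; the calibration is good to about 2 mm. A picture is of the moment at which its call begins: read the wrist's pose just before it. camera_params takes no time and is no camera call; for the wrist camera it gives the pose at the moment of the call.
- env.job_done(): hands the job in, once; it reports no verdict.
Trained networks look in the newest picture that a camera, given by its name, has taken for a name from the list of things; names that differ only in an ending like _2 or _b are one class to them, and where a whole thing is asked for, a point or a joint stands for the part that bears it (a point fixed in the world has none). Each returns a list of dicts, best first, with "conf" (0 to 1); they miss things now and then, are a little off and sometimes report something else, mostly with a low value. They report only what shows in the picture. A call takes as long as a camera call.
- env.look_for(camera, label): "xyz" ([x, y, z] in mm, in world coordinates, good to about 4 mm: the middle of the surface that is visible of it).
The state is a dict: "time_s": time; "qpos": joint angles; "qvel": joint speeds; "effort": joint torques, N m; "ee_pos": TCP position; "ee_rot": TCP orientation; "force": force on the tool from outside, world axes, zero at the start; "torque": the same for the moment, N m; "gripper_width": finger opening in mm.
Only numpy, scipy, OpenCV 4.12 (cv2) and the standard library are available. Lean on these libraries where they do the work, as an engineer would, in place of code of your own. Each camera call takes 0.05 s, during which the arm holds its last target.

## Working session

There is one attempt and no reset: what is moved stays moved. The work goes in short steps, Python scripts to look and compute and a tool call to move; the robot and the scene stay as the last step left them, time stands still between calls to the robot, and variables do not carry over. Pictures are saved under pics/ and viewed, and the job is handed in when it is done.

Besides the shell and the picture viewer there is one more tool, called after "Call:" as name([rows], argument=value, ...), one row to a line, values as JSON. jog_arm: Moves the arm, as the interface text tells. Its arguments: {"type":"object","properties":{"deltas":{"type":"array"},"grip_force":{"type":"number"}},"required":["deltas"]}

```bash
mkdir -p pics; python3 - <<'E'
from workcell import env
import cv2
for n in("scene","top"):
    f=env.grab_frame(n); cv2.imwrite(f"pics/{n}1.png",f[:,:,::-1])
    print(n,env.camera_params(n))
    for l in("orange_lever","orange_lid"):
        print(l,env.look_for(n,l))
print(env.state(),env.nose_length)
E
```

```text
scene {'fx': 575.9379602933382, 'fy': 575.9379602933382, 'cx': 312.8196496274385, 'cy': 243.37089993879414, 'xyz': array([1308.23681663,  658.86520089,  791.11308486]), 'orientation': array([-122.30555708,    0.48284528,  133.92931317])}
orange_lever [{'xyz': [563.6, -255.7, 99.0], 'conf': 0.74}]
orange_lid [{'xyz': [690.7, -241.4, 122.6], 'conf': 0.57}]
top {'fx': 500.17821710690225, 'fy': 500.17821710690225, 'cx': 321.3816793949371, 'cy': 238.2769880989578, 'xyz': array([ 429.14438696,  -27.04702663, 1162.25223804]), 'orientation': array([-171.32323097,    0.66319288,  -89.30693459])}
orange_lever [{'xyz': [571.5, -280.6, 92.6], 'conf': 0.77}]
orange_lid [{'xyz': [678.8, -248.7, 127.4], 'conf': 0.73}]
{'time_s': 0.3, 'qpos': array([-6.44598566e+01,  1.83270245e+01,  8.96602638e+01,  2.04313145e-04,
        7.20437418e+01, -1.14517940e+00]), 'qvel': array([ 0.01511588, -0.08108532, -0.0286997 ,  0.11029477,  0.12474718,
        0.02023322]), 'effort': array([ 7.08340449e-04, -4.11939275e+01, -2.31822056e+01,  7.28856213e-02,
        4.16999822e-02, -7.59968839e-05]), 'ee_pos': array([ 258.17705482, -513.62913534,  230.6798899 ]), 'ee_rot': array([-1.79968980e+02, -8.14450728e-04,  2.66852595e+01]), 'force': array([ 0.6671661 , -0.29949791, -0.29062483]), 'torque': array([ 0.01369714,  0.01013464, -0.00925764]), 'gripper_width': 91.41241312925483} 17.0
```

View pics/scene1.png

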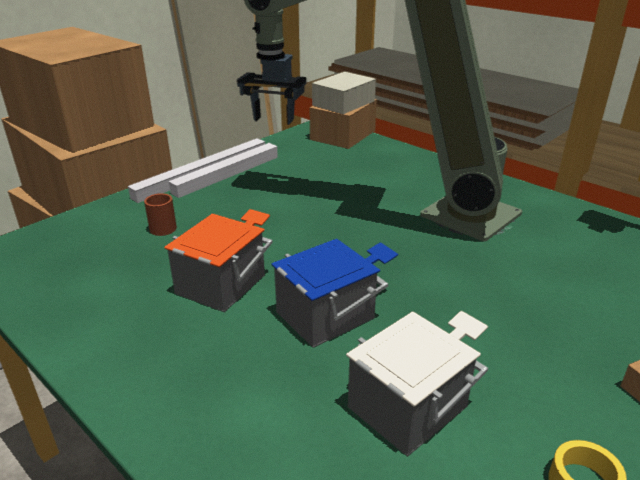

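View pics/top1.png

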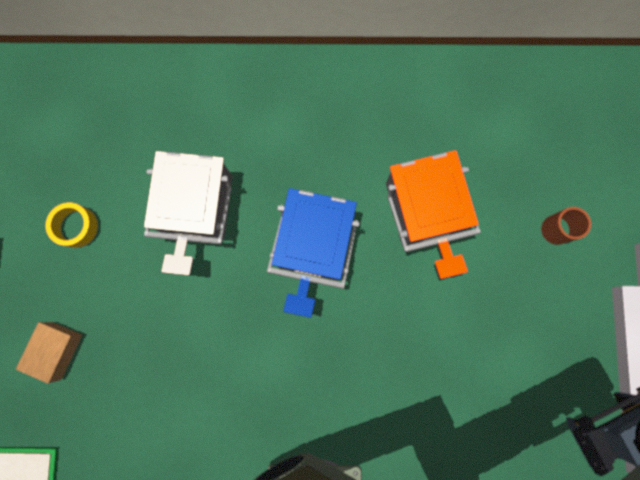

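The scene and top pictures show orange as the rightmost bin in the top view. Its lever pad is at about (452,264) and its lid centre at about (433,197). Next I segment these to get positions.

```bash
cat > h.py <<'E'
from workcell import env
import cv2,numpy as np
from scipy.spatial.transform import Rotation as R
def toplane(p,uv,z):
    d=R.from_euler('xyz',p['orientation'],degrees=True).apply([(uv[0]-p['cx'])/p['fx'],(uv[1]-p['cy'])/p['fy'],1])
    return p['xyz']+d*(z-p['xyz'][2])/d[2]
E
python3 - <<'E'
from h import *
for n in("top","scene"):
    im=cv2.imread(f"pics/{n}1.png");p=env.camera_params(n)
    h=cv2.cvtColor(im,cv2.COLOR_BGR2HSV)
    m=cv2.inRange(h,(5,200,170),(14,255,255))
    o=cv2.morphologyEx(m,cv2.MORPH_OPEN,np.ones((13,13) if n=="top" else (7,7),np.uint8))
    k,l,s,c=cv2.connectedComponentsWithStats(o)
    for i in range(1,k):
        if s[i,4]<100: continue
        z=126 if s[i,4]>2000 else 104
        cn,_=cv2.findContours((l==i).astype(np.uint8),cv2.RETR_EXTERNAL,cv2.CHAIN_APPROX_NONE)
        w=np.array([toplane(p,q[0],z)[:2] for q in cn[0]],np.float32)
        print(n,s[i],toplane(p,c[i],z).round(1),cv2.minAreaRect(w))
E
```

```text
top [439 257  24  19 428] [ 534.1 -286.8  104. ] ((534.0224609375, -286.845947265625), (38.217350006103516, 49.80192184448242), 0.6171150803565979)
scene [ 199  216   59   49 1759] [ 644.1 -266.6  104. ] ((641.4083251953125, -257.0337829589844), (212.19679260253906, 134.0566864013672), 53.420738220214844)
scene [179 236  26  21 389] [ 722.4 -287.1  104. ] ((720.6990966796875, -290.4234313964844), (91.59622192382812, 54.589786529541016), 55.05173110961914)
```

```bash
python3 - <<'E'
from h import *
for n,pts in(("top",[(433,197),(452,264)]),("scene",[(217,240),(257,217)])):
    im=cv2.imread(f"pics/{n}1.png");p=env.camera_params(n)
    h=cv2.cvtColor(im,cv2.COLOR_BGR2HSV)
    print([h[b,a] for a,b in pts])
    m=cv2.inRange(h,(3,190,130),(18,255,255))
    o=cv2.morphologyEx(m,cv2.MORPH_OPEN,np.ones((11,11) if n=="top" else (7,7),np.uint8))
    k,l,s,c=cv2.connectedComponentsWithStats(o)
    v=im.copy()
    for i in range(1,k):
        if s[i,4]<100: continue
        z=126 if s[i,4]>1000 else 104
        cn,_=cv2.findContours((l==i).astype(np.uint8),cv2.RETR_EXTERNAL,cv2.CHAIN_APPROX_NONE)
        cv2.drawContours(v,cn,-1,(0,255,0),1)
        w=np.array([toplane(p,q[0],z)[:2] for q in cn[0]],np.float32)
        print(n,s[i],toplane(p,c[i],z).round(1),cv2.minAreaRect(w))
    a,b=pts[0];cv2.imwrite(f"pics/{n}seg.png",cv2.resize(v[b-90:b+110,a-100:a+100],None,fx=3,fy=3,interpolation=0))
E
```

```text
[array([ 14, 236, 251], dtype=uint8), array([ 13, 251, 248], dtype=uint8)]
top [ 392  155   84   85 5181] [ 677.9 -249.5  126. ] ((681.2672729492188, -248.767822265625), (167.89776611328125, 147.80699157714844), 14.57150936126709)
top [438 256  27  21 494] [ 534.  -286.9  104. ] ((534.0435791015625, -287.7653503417969), (42.464805603027344, 55.709659576416016), 0.6158067584037781)
[array([  9, 205, 233], dtype=uint8), array([  9, 204, 233], dtype=uint8)]
scene [ 174  211   92   54 2782] [ 675.5 -244.9  126. ] ((655.5035400390625, -255.15234375), (228.734130859375, 148.9315185546875), 14.379002571105957)
```

View pics/topseg.png

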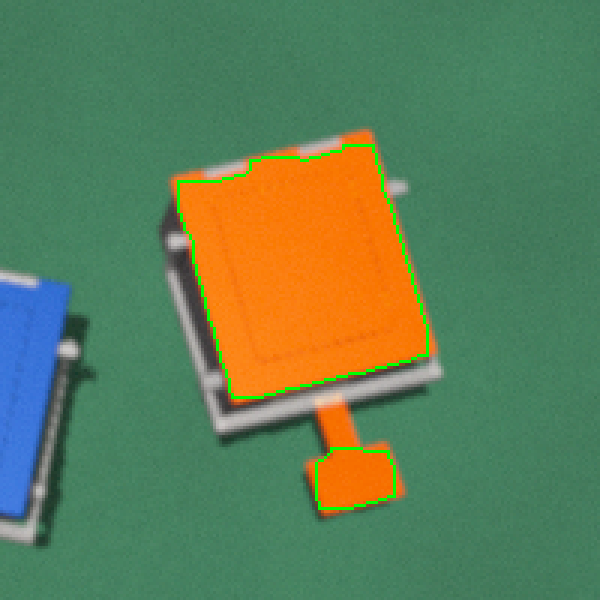

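The lid rectangle measures 167.9 x 147.8 mm, which matches the stated 168 x 148. Its yaw is 14.6°. The lever origin comes out near (534,-288), both from its own centroid and from the lid geometry. I move above it with the fingers closed.

Call:
jog_arm([
  [[0.012,-0.003,0,0.5,0],[0.04,-0.009,0,2,0],[0.075,-0.017,0,4,0],[0.112,-0.025,0,6,0],[0.149,-0.033,0,8,0],[0.186,-0.042,0.0,10,0],[0.223,-0.05,0.01,12.1,0],[0.26,-0.058,0.02,12.1,0],[0.295,-0.066,0.03,12.1,0],[0.322,-0.072,0.045,12.1,0],[0.339,-0.076,0.06,12.1,0],[0.346,-0.078,0.07,12.1,0],[0.348,-0.078,0.075,12.1,0],[0.348,-0.078,0.075,12.1,0],[0.348,-0.078,0.075,12.1,0]],
], grip_force=20)

```text
time_s: 1.55
ee_pos: [533.5, -288.7, 156.2]
ee_rot: [180.0, 0.0, 14.5]
force: [-0.8, -0.0, 0.6]
gripper_width: 0.7
```

```bash
python3 - <<'E'
from h import *
for n in("wrist","scene"):
    cv2.imwrite(f"pics/{n}2.png",env.grab_frame(n)[:,:,::-1])
s=env.state();print(s['time_s'],s['ee_pos'],s['ee_rot'],s['force'],s['gripper_width'])
a=cv2.imread("pics/wrist2.png");b=cv2.imread("pics/scene2.png")[120:360,100:420]
cv2.imwrite("pics/both2.png",np.hstack([cv2.resize(a,(400,300)),cv2.resize(b,(400,300))]))
E
```

```text
1.65 [ 533.74034709 -289.02523174  157.00144297] [ 1.79916967e+02 -5.45100428e-02  1.45001834e+01] [-0.04592115 -0.19925715 -0.07658011] 0.5947736069360993
```

View pics/both2.png

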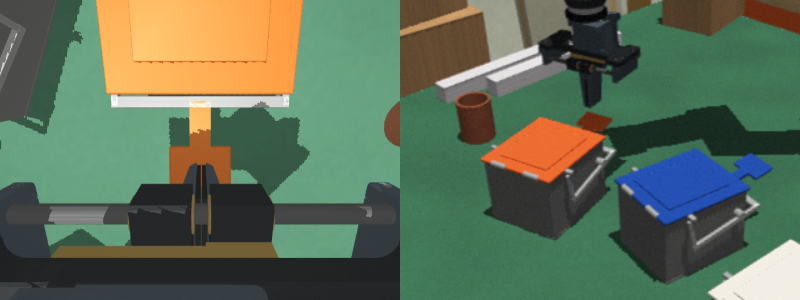

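The wrist view (left half) has the closed fingers centred sideways over the orange pad, at about (200,190). The scene view (right half) has all lids shut. Pressing now.

Call:
jog_arm([
  [[0,0,0.01,0,0],[0,0,0.02,0,0],[0,0,0.027,0,0],[0,0,0.034,0,0],[0,0,0.041,0,0],[0,0,0.048,0,0],[0,0,0.055,0,0],[0,0,0.06,0,0],[0,0,0.064,0,0],[0,0,0.066,0,0],[0,0,0.067,0,0],[0,0,0.067,0,0],[0,0,0.067,0,0]],
])

```text
time_s: 2.73
ee_pos: [533.5, -288.0, 89.0]
ee_rot: [-180.0, 0.1, 14.6]
force: [-3.4, -0.1, 5.4]
gripper_width: 0.5
```

Call:
jog_arm([
  [[0,0,0.001,0,0],[0,0,0.002,0,0],[0,0,0.003,0,0],[0,0,0.003,0,0]],
])

```text
time_s: 3.07
ee_pos: [533.9, -287.9, 86.2]
ee_rot: [180.0, 0.0, 14.6]
force: [-2.5, 0.6, 5.5]
gripper_width: 0.5
```

```bash
python3 - <<'E'
from h import *
cv2.imwrite("pics/scene3.png",env.grab_frame("scene")[:,:,::-1])
s=env.state();print(s['time_s'],s['ee_pos'],s['force'],s['torque'])
E
```

```text
3.1167 [ 533.93593989 -287.85664718   86.21899529] [-3.80908874 -0.11411589  5.78998028] [ 0.01537675  0.39354005 -0.01414408]
```

View pics/scene3.png

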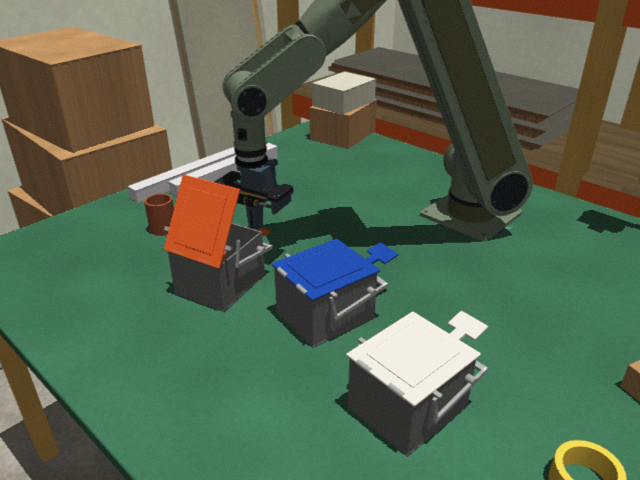

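The scene picture shows the orange lid at (205,220) well raised and the other two lids shut. The force is still only the spring's, so the lever isn't at its stop yet. I press on in small steps.

Call:
jog_arm([
  [[0,0,0.001,0,0],[0,0,0.002,0,0],[0,0,0.002,0,0]],
])

```text
time_s: 3.37
ee_pos: [534.0, -287.9, 85.6]
ee_rot: [180.0, -0.0, 14.6]
force: [-4.6, 1.4, 13.3]
gripper_width: 0.5
```

Call:
jog_arm([
  [[0,0,0.001,0,0],[0,0,0.001,0,0],[0,0,0.001,0,0]],
])

```text
time_s: 3.62
ee_pos: [534.1, -287.9, 85.4]
ee_rot: [179.9, -0.0, 14.6]
force: [-5.4, 1.5, 15.5]
gripper_width: 0.6
```

```bash
python3 - <<'E'
from h import *
cv2.imwrite("pics/scene4.png",env.grab_frame("scene")[:,:,::-1])
cv2.imwrite("pics/wrist4.png",env.grab_frame("wrist")[:,:,::-1])
s=env.state();print(s['time_s'],s['ee_pos'],s['force'],s['torque'])
a=cv2.imread("pics/wrist4.png");b=cv2.imread("pics/scene4.png")[120:360,100:420]
cv2.imwrite("pics/both4.png",np.hstack([cv2.resize(a,(400,300)),cv2.resize(b,(400,300))]))
E
```

```text
3.7167 [ 534.08859014 -287.90635872   85.3665243 ] [-6.46036582  0.80492917 16.96834624] [0.40539823 0.8642561  0.00562006]
```

View pics/both4.png

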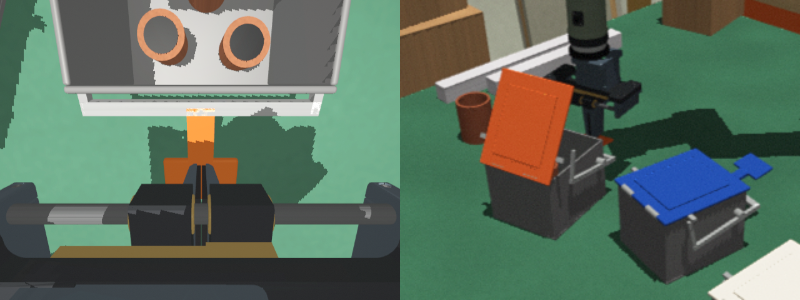

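The wrist view looks into the open bin, and in the scene view the lid stands high. The force is about 17 N, against about 6 N from the spring alone, so the lever is on its stop. I check the lid angle against its geometry.

```bash
python3 - <<'E'
from h import *
p=env.camera_params("scene");Rc=R.from_euler('xyz',p['orientation'],degrees=True)
im=cv2.imread("pics/scene4.png")
yaw=np.radians(14.57);X=np.array([np.cos(yaw),np.sin(yaw),0]);Y=np.array([-X[1],X[0],0]);Z=np.array([0,0,1.])
c=np.array([682,-249,126.])
v=cv2.resize(im[140:320,130:300],None,fx=3.3,fy=3.3)
for a,col in((1.0,(255,0,0)),(0.9,(0,255,0)),):
    q=[]
    for d,w in((0,74),(0,-74),(168,-74),(168,74)):
        P=c+82*X+w*Y-d*np.cos(a)*X+d*np.sin(a)*Z
        r=Rc.inv().apply(P-p['xyz']);q.append([p['fx']*r[0]/r[2]+p['cx'],p['fy']*r[1]/r[2]+p['cy']])
    cv2.polylines(v,[((np.array(q)-[130,140])*3.3).astype(np.int32)],True,col,1)
cv2.imwrite("pics/ang.png",v)
E
```

```text
(no output)
```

View pics/ang.png

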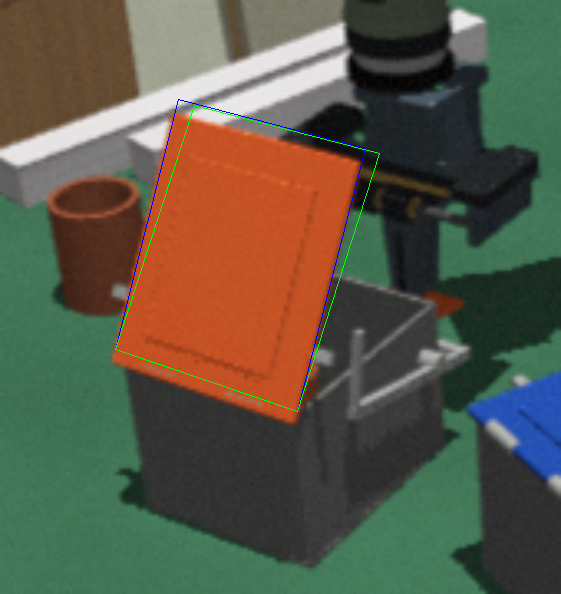

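The lid's slant matches the 1.0 rad outline (blue) up to a small shift of a few pixels. I hold for well over 3 s.

Call:
jog_arm([
  [[0,0,0,0,0],[0,0,0,0,0],[0,0,0,0,0],[0,0,0,0,0],[0,0,0,0,0],[0,0,0,0,0],[0,0,0,0,0],[0,0,0,0,0],[0,0,0,0,0],[0,0,0,0,0],[0,0,0,0,0],[0,0,0,0,0],[0,0,0,0,0],[0,0,0,0,0],[0,0,0,0,0],[0,0,0,0,0],[0,0,0,0,0],[0,0,0,0,0],[0,0,0,0,0],[0,0,0,0,0]],
])

```text
time_s: 5.38
ee_pos: [534.1, -287.9, 85.4]
ee_rot: [179.9, -0.0, 14.6]
force: [-5.4, 1.7, 17.1]
gripper_width: 0.6
```

Call:
jog_arm([
  [[0,0,0,0,0],[0,0,0,0,0],[0,0,0,0,0],[0,0,0,0,0],[0,0,0,0,0],[0,0,0,0,0],[0,0,0,0,0],[0,0,0,0,0],[0,0,0,0,0],[0,0,0,0,0],[0,0,0,0,0],[0,0,0,0,0],[0,0,0,0,0],[0,0,0,0,0],[0,0,0,0,0],[0,0,0,0,0],[0,0,0,0,0],[0,0,0,0,0],[0,0,0,0,0],[0,0,0,0,0]],
])

```text
time_s: 7.05
ee_pos: [534.1, -287.9, 85.4]
ee_rot: [179.9, -0.0, 14.6]
force: [-5.1, 1.4, 16.5]
gripper_width: 0.0
```

Call:
jog_arm([
  [[0,0,0,0,0],[0,0,0,0,0],[0,0,0,0,0],[0,0,0,0,0],[0,0,0,0,0],[0,0,0,0,0],[0,0,0,0,0],[0,0,0,0,0],[0,0,0,0,0],[0,0,0,0,0]],
])

```text
time_s: 7.88
ee_pos: [534.1, -287.9, 85.4]
ee_rot: [179.9, -0.0, 14.6]
force: [-5.7, 1.2, 17.0]
gripper_width: 0.6
```

```bash
python3 - <<'E'
from h import *
cv2.imwrite("pics/scene5.png",env.grab_frame("scene")[:,:,::-1])
a=cv2.imread("pics/scene4.png").astype(int);b=cv2.imread("pics/scene5.png").astype(int)
print(env.state()['time_s'],env.state()['force'],abs(a-b)[140:280,150:260].max(2).__gt__(40).sum())
E
```

```text
7.9333 [-6.06544136  2.28194322 16.77084438] 0
```

Held for over 4 s with a steady force and no change in the picture. I release, lifting well clear, and wait for the lid to close.

Call:
jog_arm([
  [[0,0,-0.008,0,0],[0,0,-0.02,0,0],[0,0,-0.035,0,0],[0,0,-0.055,0,0],[0,0,-0.08,0,0],[0,0,-0.105,0,0],[0,0,-0.13,0,0],[0,0,-0.145,0,0],[0,0,-0.15,0,0],[0,0,-0.15,0,0],[0,0,-0.15,0,0],[0,0,-0.15,0,0],[0,0,-0.15,0,0],[0,0,-0.15,0,0],[0,0,-0.15,0,0],[0,0,-0.15,0,0],[0,0,-0.15,0,0],[0,0,-0.15,0,0],[0,0,-0.15,0,0],[0,0,-0.15,0,0]],
])

```text
time_s: 9.6
ee_pos: [534.1, -287.8, 233.0]
ee_rot: [180.0, -0.0, 14.6]
force: [0.1, 0.1, -0.8]
gripper_width: 0.5
```

Call:
jog_arm([
  [[0,0,0,0,0],[0,0,0,0,0],[0,0,0,0,0],[0,0,0,0,0],[0,0,0,0,0],[0,0,0,0,0],[0,0,0,0,0],[0,0,0,0,0],[0,0,0,0,0],[0,0,0,0,0],[0,0,0,0,0],[0,0,0,0,0],[0,0,0,0,0],[0,0,0,0,0],[0,0,0,0,0],[0,0,0,0,0],[0,0,0,0,0],[0,0,0,0,0]],
])

```text
time_s: 11.1
ee_pos: [534.1, -287.8, 233.0]
ee_rot: [180.0, -0.0, 14.6]
force: [-0.1, -0.8, 0.0]
gripper_width: 0.4
```

```bash
python3 - <<'E'
from h import *
cv2.imwrite("pics/scene6.png",env.grab_frame("scene")[:,:,::-1])
s=env.state();print(s['time_s'],s['ee_pos'],s['force'])
a=cv2.imread("pics/scene1.png").astype(int);b=cv2.imread("pics/scene6.png").astype(int)
print((abs(a-b)[205:460,150:500].max(2)>40).sum())
E
```

```text
11.15 [ 534.1507561  -287.77099976  232.95917114] [-0.27008015  0.95938527 -1.31422569]
4459
```

View pics/scene6.png

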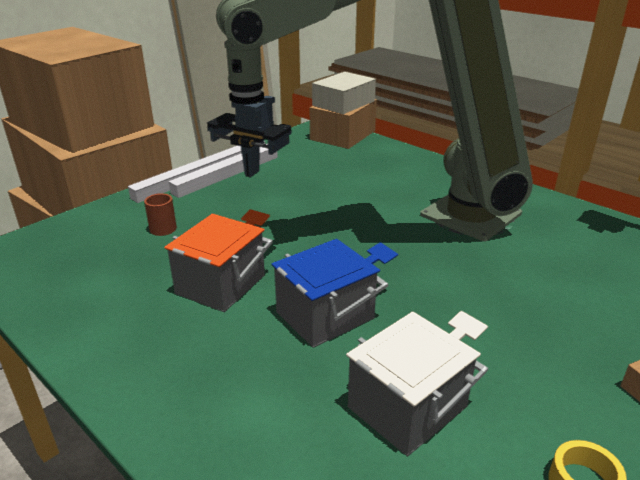

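The orange lid at (215,240) is shut again, and so are the blue and white ones. The lever is back up, now in the arm's shadow, and the gripper is well clear. The 4459 changed pixels seem to be that shadow and the arm. Handing in.

```bash
python3 -c "
from workcell import env
print(env.job_done())"
```

```text
the job is handed in; nothing more can be done
None
```

The job is done and handed in at about 11 s. I pressed the orange bin's lever down to its stop with closed fingers, held it for over 4 s, then released it, and the lid closed.

- **Fully raised:** the force settled at about 17 N, against about 6 N from the spring alone, so the lever was on its stop. The lid's slant in the scene picture matched a projected 1.0 rad outline to within a few pixels. Pictures from the start and end of the hold showed no change.
- **Closed again:** the last scene picture shows all three lids shut, the orange lever back up and the gripper well clear at TCP z 233 mm. The force reading was near zero.
- **Failed or disagreeing checks:**
  - The final picture-difference check was not clean (4459 changed pixels). By eye these are the moved arm and its shadow on the lever, so I judged the closed lids by eye.
  - Early on, the lever detector was off (up to about 37 mm from the position I used, and the two cameras disagreed). I used the colour segmentation and lid geometry instead.

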